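# Move a gel cassette from the drying rack to the light panel

## Robot

A 6-joint arm with a two-finger parallel gripper is mounted at the origin on the work surface. World frame = base frame: x ahead of the robot, y to its left, z up, the work surface at z = 0. Lengths are in mm, angles in rad, forces in N, time in s.
With the tool pointing down it reaches from about 275 to 825 mm from the base axis. Payload 4.9 kg.
Tool frame: the origin (TCP) lies at the very end of the fingers, on their centre line; the grasp point (between the pads) lies 19 mm behind it; z points along the fingers, y is the direction in which the jaws open and shut (so a half turn about z gives the same grasp; the last joint's range is limited). The gripper opens to 85 mm and grips with 20 to 120 N. Pads are 22 mm wide; open, the fingers measure 114 mm over their backs; the gripper's body (76 mm by 85 mm) begins 54 mm behind the grasp point. The pads swing forward as they close: fully open they stand 13 mm farther back than shut.
Start: joints at [1.094, 0.326, -0.193, 1.052, 0, 1.437], TCP at [184.864, 518.019, 231.281] pointing down, gripper open.
Joint ranges: [-2.65, 2.65], [-0.97, 1.79], [-1.3, 1.35], [-1.93, 2.1], [-1.47, 1.37], [-3.14, 3.14]. Speed limits (rad/s): [2.57, 2.57, 3.14, 3.14, 3.14, 3.14].

## Interface

Orientations are given as [roll, pitch, yaw] about the fixed x, y, z axes, in that order (R = Rz(yaw) Ry(pitch) Rx(roll)).
In Python, from bench import bot, solve_ik, imaging gives the robot as it stands. Calls block until the motion is done:
- bot.move_ptp(position, orientation): joint-space move of the TCP to a pose.
- bot.movel(position, rot=None, max_speed=150, threshold=None): straight line of the TCP; rot=None keeps the orientation; max_speed is the mean speed in mm/s. With threshold (N) it stops when the force on the tool has changed by that much, and returns True; else False.
- bot.move_j(angles): joint-space move.
- bot.grip(opening, effort=None): opening from 0.0 (shut) to 1.0 (fully open); effort is the grip in N (None keeps the last); returns when the fingers have stopped.
- bot.dwell(seconds).
- solve_ik(position, orientation): joint angles nearest the present ones, or None.
- bot.get_state(): the state.
- imaging.capture(name): name is "side" or "top" or "wrist"; returns the picture (420x560x3 uint8, blue, green, red); there is no depth.
- imaging.camera_model(name): a dict with "K" (3x3 intrinsics, pixels), "position" and "rotation" of the camera in the world. Camera axes: x right, y up, looking along -z (the intrinsics and any distortion apply to the point x, -y, -z); pixel columns grow to the right and rows downward; lengths in mm; the calibration is good to about 2 mm. The wrist camera is an equidistant fisheye: a pixel r from the principal point sees the ray r / f radians off the axis. A picture is of the moment at which its call begins: read the wrist's pose just before it. camera_model takes no time and is no camera call; for the wrist camera it gives the pose at the moment of the call.
A pose or a line that the arm cannot do raises bot.IKError and nothing moves.
- bot.sign_off(): hands the job in, once; it reports no verdict.
The state is a dict: "t": time; "qpos": joint angles; "joint_velocities": joint speeds; "effort": joint torques, N m; "tcp_pos": TCP position; "orientation": TCP orientation; "contact_force": force on the tool from outside, world axes, zero at the start; "wrist_torque": the same for the moment, N m; "opening": opening from 0.0 (shut) to 1.0 (fully open).
Only numpy, scipy, OpenCV 4.12 (cv2) and the standard library are available. Lean on these libraries where they do the work, as an engineer would, in place of code of your own. Each camera call takes 0.05 s, during which the arm holds its last target. There are 200 camera calls.

## Task

Slide the gel cassette with the orange top strip straight up out of the drying rack, stand it on the ledge of the sloping light panel so that it lies back flat against the panel, and bring its side edge flush against the red sliding stop, wherever along the ledge that has been set. Handle the glass gently: set it down softly and do not shift the stop, which is only held by friction. Leave the other two cassettes in their slots and the other things on the bench alone.

Things in the scene. Friction and masses are not known exactly. Their poses are not given: they have to be found in the camera images.
- cassette_orange: The glass gel cassette to move: upright rectangular plate 100 wide x 120 high x 8 thick (mm), 0.2 kg, with an orange-stained gel and an orange strip, 14 mm tall, along its top edge. Origin at the middle of its bottom edge; x is normal to the plate (its thickness), y along its width, z up along its height. It stands in one of the three rack slots.
- cassette_orange_mid (a point): Centre of the orange cassette, 60 mm above its bottom edge; axes as the cassette.
- cassette_blue: Neighbour cassette of the same size with a blue top strip, in another slot; origin and axes as for the orange one. Leave it.
- cassette_white: Neighbour cassette of the same size with a white top strip, in the third slot; origin and axes as for the orange one. Leave it.
- rack: Fixed blue rack, 190 (x) x 136 (y) x 72 (z) mm, origin at the centre of its underside. Three slots at x = -55, 0, +55 mm each hold a cassette upright, its normal along the rack's x, bottom edge 10 mm and top edge 130 mm above the table (58 mm stand out). The slots are 11 mm wide grooves in white ribs that guide the cassette's side edges, 2.5 mm play at each edge.
- panel: Fixed light panel leaning 30 degrees from vertical: white face looks away from the robot and up, top edge leans to the robot. Origin: where the face meets the ledge, mid-length, 45 mm above the table. x out of the face, y along the ledge, z up the slope. Face y -85 to +85, z 0 to 75 mm, 18 mm thick; a standing cassette overhangs its top by 45 mm. Ledge reaches 16 mm out of the face.
- viewer: Grey stand of the panel: base 150 (x) x 190 (y) x 20 mm, support 75 mm high behind; origin at its underside's centre, 45 mm below and 45 mm behind (-x) the panel's. It carries the red stop (stop_c0), a block 12 mm wide, 14 mm out of the face, ledge to 61 mm up the slope; its working face looks to +y, anywhere from panel y = -65 to -35 mm (not measured). It shifts if pushed over 14 N.
- reagent_jar: Reagent jar, 64 mm across, 85 mm tall, brass-coloured lid; origin at the centre of its underside. A bystander: leave it.
- beaker: Open glass beaker, 72 mm across, 90 mm tall; origin at the centre of its underside. A bystander: leave it.
- tube_rack: Green block with eight holes for tubes, 100 x 200 x 50 mm; origin at the centre of its underside. A bystander: leave it.
- dish: Closed clear dish, 90 mm across, 15 mm tall; origin at the centre of its underside. A bystander: leave it.
- tape_roll: Yellow roll of tape lying flat, 90 mm across, 20 mm tall; origin at the centre of its underside. A bystander: leave it.
- wash_bottle: White bottle, blue cap, 70 mm across, 160 mm tall; origin at the centre of its underside. A bystander: leave it.
There are look-alikes about, which are no part of the job. Leave any pink or purple look-alike of the cassette_orange alone.

How it is judged:
By the outcome, as a careful person would: the job done as asked, in the order asked, and still so for the second after the job is handed in, with the robot touching nothing.
It also fails if it takes over 51 s, if anything falls off the work surface, if the arm or the gripper's body presses on something with over 40 N, if the wrist force passes 120 N, or if a joint passes its speed limit or range.

## Working session

There is one attempt and no reset: what is moved stays moved. The work goes in short steps, each a Python script; the robot and the scene stay as the last script left them, time stands still between calls to the robot, and variables do not carry over. Pictures are saved under pics/ and viewed, about 8 in all and at most 12, crops included, and the job is handed in when it is done.

```bash
ls; mkdir -p pics
python3 - <<'E'
from bench import bot, solve_ik, imaging
import cv2,numpy as np
for n in("side","top"):
    cv2.imwrite(f"pics/{n}0.png",imaging.capture(n)); m=imaging.camera_model(n); print(n,m)
print(bot.get_state())
E
```

```text
pics
side {'K': array([[446.05995296,   0.        , 278.53906251],
       [  0.        , 446.05995296, 217.30439832],
       [  0.        ,   0.        ,   1.        ]]), 'position': array([  131.28200678, -1369.57979584,   887.32941194]), 'rotation': array([ 1.03973165,  0.01346216, -0.27270969])}
top {'K': array([[487.42664135,   0.        , 279.46946941],
       [  0.        , 487.42664135, 213.35065336],
       [  0.        ,   0.        ,   1.        ]]), 'position': array([ 226.58902834,   -9.73588182, 1442.03086936]), 'rotation': array([ 0.22034502,  0.00307846, -1.60230628])}
{'t': 0.1, 'qpos': array([ 1.09376905e+00,  3.26874270e-01, -1.93481187e-01,  1.05201647e+00,
       -4.12390212e-05,  1.43658803e+00]), 'joint_velocities': array([ 0.00022021, -0.00232   ,  0.00283765,  0.00067165,  0.00095767,
       -0.00036021]), 'effort': array([ 9.81710218e-04, -4.44242191e+01,  2.63036674e+01,  7.98141409e-03,
        1.00091310e-05,  1.22729722e-05]), 'tcp_pos': array([184.63953156, 517.52050862, 230.57871864]), 'orientation': array([-3.14002571e+00, -1.69955758e-04,  2.79877357e+00]), 'contact_force': array([0.34941889, 0.40257021, 0.13589612]), 'wrist_torque': array([ 0.02749057,  0.03573752, -0.01204635]), 'opening': 0.994416416883252}
```

View pics/side0.png

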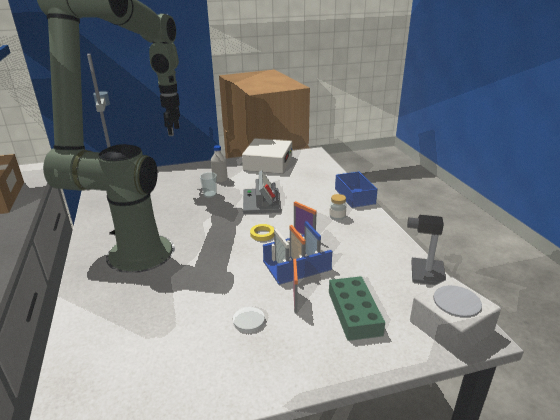

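View pics/top0.png

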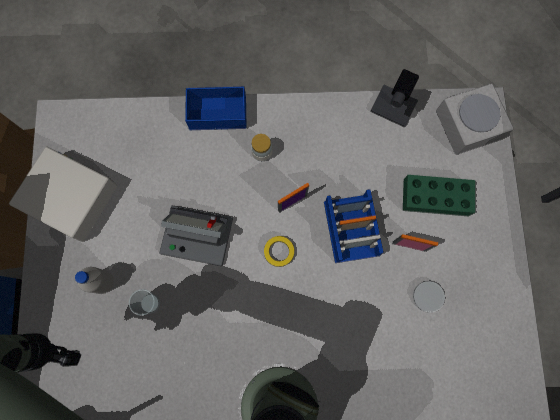

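Side view: the rack is at about (297,255), with white, orange and blue strips. Two purple/pink look-alikes stand outside it at (305,218) and (296,285). Top view: the rack is at (355,225) with the orange strip at (358,221). The viewer is at (198,235) with the red stop at (211,223).

```bash
cat > h.py <<'E'
from bench import bot, solve_ik, imaging
import cv2, numpy as np
from scipy.spatial.transform import Rotation as R
def rot(rpy): return R.from_euler('xyz', rpy).as_matrix()
def ray(m, uv, fish=False):
    K=m["K"]; a=(np.asarray(uv,float)-[K[0,2],K[1,2]])/[K[0,0],K[1,1]]
    if fish:
        t=np.linalg.norm(a)+1e-12; d=np.array([*(a/t*np.sin(t)),np.cos(t)])
    else: d=np.array([*a,1.])
    return rot(m["rotation"])@(d*[1,-1,-1])
def onz(m, uv, z, fish=False):
    d=ray(m,uv,fish); p=np.asarray(m["position"]); return p+d*(z-p[2])/d[2]
def proj(m, P, fish=False):
    c=(rot(m["rotation"]).T@(np.asarray(P,float)-m["position"]))*[1,-1,-1]; K=m["K"]
    if fish:
        r=np.hypot(c[0],c[1])+1e-12; t=np.arctan2(r,c[2]); a=c[:2]/r*t
    else: a=c[:2]/c[2]
    return a*[K[0,0],K[1,1]]+[K[0,2],K[1,2]]
E
python3 - <<'E'
from h import *
m=imaging.camera_model("top")
print("base",proj(m,[0,0,0]), proj(imaging.camera_model("side"),[0,0,0]))
for n,uv,z in(("orange",(358,221),130),("stop",(211,223),95),("viewer",(198,235),20),("rack",(355,227),72)):print(n,onz(m,uv,z).round())
a=cv2.imread("pics/top0.png")
c=np.hstack([cv2.resize(a[180:280,150:250],(400,400),interpolation=3),cv2.resize(a[175:275,310:410],(400,400),interpolation=3)])
cv2.imwrite("pics/c1.png",c)
w=imaging.camera_model("wrist");print(w,bot.get_state()["tcp_pos"])
print((rot(bot.get_state()["orientation"]).T@(w["position"]-bot.get_state()["tcp_pos"])), R.from_matrix(rot(bot.get_state()["orientation"]).T@rot(w["rotation"])).as_euler('xyz'))
E
```

```text
base [280.13254604 405.96601528] [140.29801627 251.8303337 ]
orange [ 492. -230.  130.]
stop [507. 179.  95.]
viewer [487. 228.  20.]
rack [ 486. -230.   72.]
{'K': array([[325.1922621 ,   0.        , 278.16774905],
       [  0.        , 325.1922621 , 205.77096356],
       [  0.        ,   0.        ,   1.        ]]), 'position': array([112.98751344, 543.46788571, 373.84683813]), 'rotation': array([-3.04413673e-01,  1.31862536e-04,  1.22821837e+00])} [184.63953156 517.52050862 230.57871864]
[ 7.62290334e+01  1.27688485e-01 -1.43255542e+02] [2.83700865e+00 1.43504315e-03 1.57055522e+00]
```

View pics/c1.png

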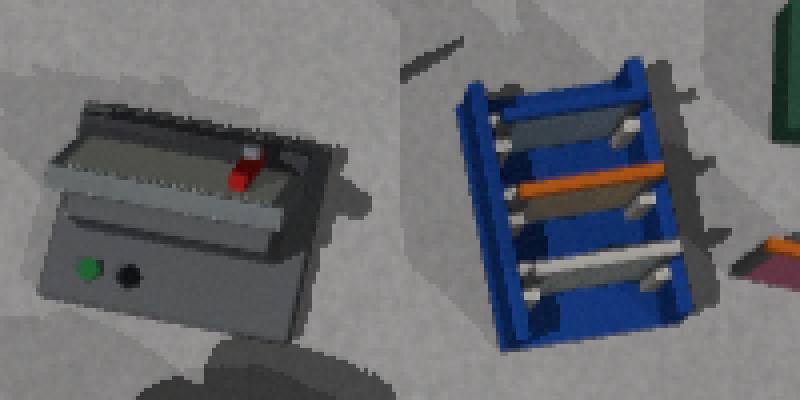

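Run:
```python
from h import *
def snap(n,p,o):
    bot.move_ptp(p,o); bot.dwell(.15); m=imaging.camera_model("wrist"); im=imaging.capture("wrist")
    cv2.imwrite(f"pics/{n}.png",im); np.save(n+".npy",m,allow_pickle=True); s=bot.get_state(); print(n,s["t"],s["qpos"].round(2),m["position"].round(1))
for p,o in (([500,190,300],[np.pi,0,1.4]),([486,-230,300],[np.pi,0,1.75]),([486,-230,300],[np.pi,0,1.75-np.pi])):
    q=solve_ik(p,o); print(None if q is None else np.round(q,2))
snap("v1",[500,190,300],[np.pi,0,1.4])
snap("v2",[560,170,300],[np.pi,0,1.4])
snap("r1",[486,-250,300],[np.pi,0,1.75])
```

```text
[ 0.23  0.26 -0.1   1.2   0.    1.97]
[-0.58  0.27 -0.1   1.21  0.    0.81]
[-0.58  0.27 -0.1   1.21  0.   -2.33]
v1 1.9833 [ 0.23  0.26 -0.11  1.2   0.    1.97] [512.9 266.4 443.1]
v2 2.5417 [0.17 0.36 0.03 1.24 0.   1.91] [572.6 246.  443.2]
r1 4.3167 [-0.61  0.28 -0.07  1.21  0.    0.78] [ 473.1 -173.8  443.3]
```

View pics/v2.png

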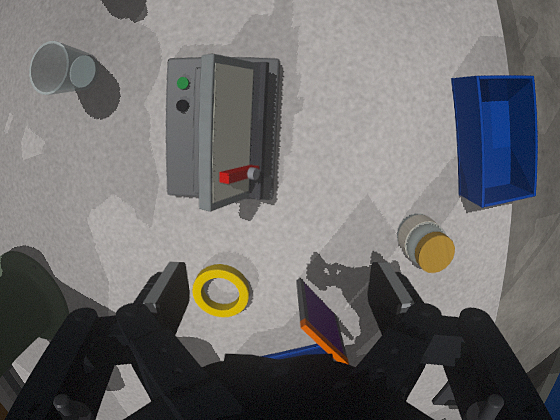

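View pics/r1.png

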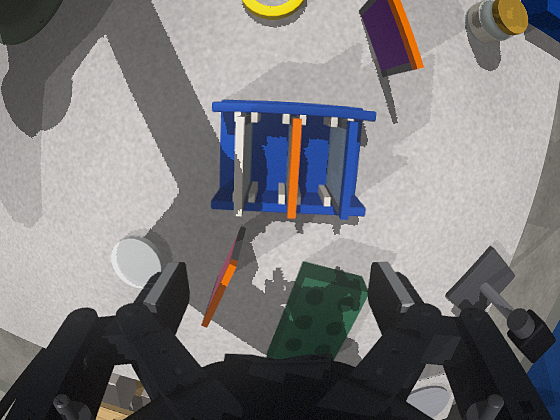

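v2: the panel is at about (165–282, 52–210) with the red stop at (238,174). r1: the orange strip runs from (297,118) to (292,218), in the middle slot. Next I zoom the panel and mask the strip.

Run:
```python
from h import *
a=cv2.imread("pics/v2.png")[45:215,155:295]; cv2.imwrite("pics/c2.png",cv2.resize(a,None,fx=3.5,fy=3.5,interpolation=cv2.INTER_CUBIC))
m=np.load("r1.npy",allow_pickle=True).item(); im=cv2.imread("pics/r1.png"); h=cv2.cvtColor(im,cv2.COLOR_BGR2HSV)
k=cv2.inRange(h,(5,150,120),(20,255,255)); n,l,st,c=cv2.connectedComponentsWithStats(k)
i=[j for j in range(1,n) if st[j,4]>100 and abs(c[j,0]-294)<15 and abs(c[j,1]-168)<30][0]
ys,xs=np.where(l==i); y0,y1=ys.min(),ys.max()
rows=np.arange(y0+4,y1-4); L=np.array([xs[ys==y].min() for y in rows]);Rr=np.array([xs[ys==y].max() for y in rows])
for nm,e in(("L",L),("R",Rr+1)):
    P=np.array([onz(m,(x-.0,y),130,True) for x,y in zip(e,rows)]); f=np.polyfit(P[:,1],P[:,0],1); print(nm,"x at y=-230",np.polyval(f,-230),"yaw",-np.arctan(f[0]))
for y in(y0,y1+1):
    print(onz(m,(xs[abs(ys-y)<3].mean(),y),130,True))
# top camera check
m=imaging.camera_model("top"); im=cv2.imread("pics/top0.png"); h=cv2.cvtColor(im,cv2.COLOR_BGR2HSV); k=cv2.inRange(h,(5,150,120),(20,255,255))
k[:,:330]=0;k[:,390:]=0;ys,xs=np.where(k); p=cv2.fitLine(np.c_[xs,ys].astype(np.float32),2,0,.01,.01).ravel()
t=(np.c_[xs,ys]-p[2:])@p[:2]; A,B=[onz(m,p[2:]+p[:2]*s,130) for s in(t.min()-.5,t.max()+.5)]; print("top",A,B,np.linalg.norm(A-B))
```

```text
L x at y=-230 495.3293155375973 yaw 0.1275240248589425
R x at y=-230 504.39739115573246 yaw 0.12995381162920874
[ 492.50660654 -180.75797748  130.        ]
[ 506.6977576  -281.70730679  130.        ]
top [ 489.50281884 -178.65009969  130.        ] [ 502.55636498 -279.16810849  130.        ] 101.36204990260485
```

View pics/c2.png

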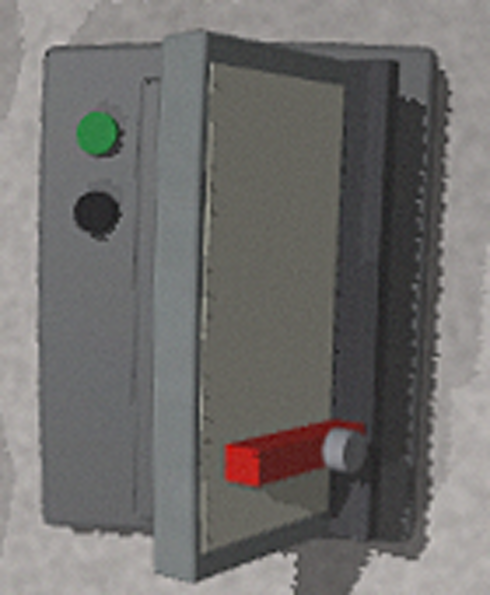

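Run:
```python
from h import *
m=np.load("v2.npy",allow_pickle=True).item()
f=lambda u,v,z: onz(m,(155+u/3.5-.4,45+v/3.5-.4),z,True)
A,B=f(207,30,110),f(197,580,110); print(A,B,np.linalg.norm(A-B))
d=(A-B)/np.linalg.norm(A-B); yaw=np.arctan2(-d[0],d[1]); print("yaw",yaw)
X=np.array([np.cos(yaw),np.sin(yaw),0]); O=(A+B)/2+37.5*X; O[2]=45; print("O",O)
C,D=f(398,62,53),f(372,540,53); print("ledge outer",C,D,[(q-O)@X for q in(C,D)],"expect 13.9",[(q-O)@d for q in (C,D)])
for u,v,z in((226,446,97.8),(262,443,104.8),(258,483,104.8),(226,480,97.8)):
    p=f(u,v,z); print("stop",p.round(1),(p-O)@X,(p-O)@d)
# top view
t=imaging.camera_model("top"); g=lambda u,v,z: onz(t,(150+u/4-.4,180+v/4-.4),z)
a,b=g(52,166,110),g(284,212,110); print("top",a,b,np.linalg.norm(a-b))
```

```text
[517.87571185 314.10985077 110.        ] [481.45054702 150.56299027 110.        ] 167.55407548955992
yaw -0.2191432957405463
O [536.26628129 224.18416473  45.        ]
ledge outer [570.23444294 301.41751205  53.        ] [532.08349942 138.24250606  53.        ] [np.float64(16.365754044940246), np.float64(14.60041024947688)] expect 13.9 [np.float64(82.77069553094408), np.float64(-84.79559174574057)]
stop [497.2 188.5  97.8] -30.387803906187106 -43.32378960318657
stop [509.9 188.6 104.8] -17.970787415587868 -40.49436450132002
stop [506.1 176.5 104.8] -19.05424469627532 -53.10267954962343
stop [494.9 177.8  97.8] -30.330018076271763 -54.25775709973087
top [513.26294682 311.87259417 110.        ] [475.43249485 150.08560942 110.        ] 166.1510503419978
```

Run:
```python
from h import *
o=[np.pi,0,np.pi/2+.129]; p=np.array([499.8,-231,0])
bot.grip(.42,30); bot.move_ptp(p+[0,0,190],o); print(bot.movel(p+[0,0,98],o,max_speed=80,threshold=5))
f0=bot.get_state()["contact_force"]
cv2.imwrite("pics/g1.png",imaging.capture("wrist"))
bot.grip(0,25); s=bot.get_state(); print(s["t"],f0.round(2),s["contact_force"].round(2),s["wrist_torque"].round(2),s["opening"],s["tcp_pos"])
cv2.imwrite("pics/g2.png",imaging.capture("wrist"))
a=np.hstack([cv2.imread(f"pics/g{i}.png")[100:400,100:460] for i in(1,2)]); cv2.imwrite("pics/g.png",a)
```

```text
False
7.0833 [ 0.13 -0.58  0.24] [-0.44 -0.91  2.81] [-0.01  0.16 -0.01] 0.08998762065415077 [ 499.98117803 -231.15287069   98.39041866]
```

View pics/g.png

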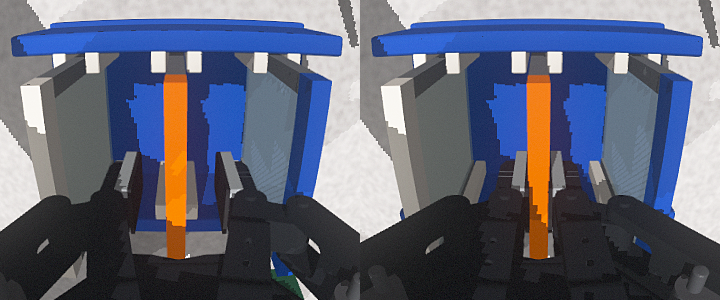

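The orange strip is centred between the closed pads, with almost no side force. Now I lift it out and move to the viewer.

```bash
cat >> h.py <<'E'
YAW=-.222; O=np.array([536.,224.,45.])
RP=R.from_euler('xyz',[0,-np.pi/6,YAW]).as_matrix()   # cols X,Y,Z of the panel
assert RP[2,0]>0
TO=R.from_matrix(np.c_[RP[:,1],RP[:,0],-RP[:,2]]).as_euler('xyz')
def W(x,y,z): return O+RP@np.array([x,y,z])
def loc(p): return RP.T@(np.asarray(p)-O)
def F(): return RP.T@bot.get_state()["contact_force"]
E
python3 - <<'E'
from h import *
p=np.array([499.8,-231,0]); o=[np.pi,0,np.pi/2+.129]
bot.grip(0,35)
print(bot.movel(p+[0,0,130],o,max_speed=50,threshold=12), bot.get_state()["contact_force"].round(2))
print(bot.movel(p+[0,0,255],o,max_speed=100,threshold=12), bot.get_state()["contact_force"].round(2))
T=W(40,25,88+60); q=solve_ik(T,TO); print(T,TO,None if q is None else q.round(2), solve_ik(W(4,8,88),TO))
s=bot.get_state(); print(s["t"],s["opening"],s["tcp_pos"],s["qpos"].round(2))
E
```

```text
False [-0.09  0.47 -0.67]
False [ 0.24 -0.16 -2.48]
[503.11144796 257.05257561 193.17175976] [2.61799388e+00 2.22044605e-16 1.34879633e+00] [ 0.52  0.17 -0.66  0.35 -0.35  2.25] [ 0.49799969  0.25122541 -0.78224673  0.12780864 -0.33597755  2.22038947]
9.5417 0.08566248738139531 [ 499.43121532 -230.76767828  254.25369877] [-0.57  0.31 -0.15  1.11  0.    0.87]
```

Run:
```python
from h import *
bot.move_ptp(W(60,25,88+95),TO); s=bot.get_state(); print(s["t"],loc(s["tcp_pos"]),s["opening"],s["orientation"]-TO)
bot.movel(W(22,22,88+25),TO,max_speed=120); bot.dwell(.2)
s=bot.get_state(); print(s["t"],loc(s["tcp_pos"]),s["contact_force"],F())
for n in("side","top","wrist"): cv2.imwrite(f"pics/p_{n}.png",imaging.capture(n))
a=cv2.imread("pics/p_top.png")[170:290,140:260]; b=cv2.imread("pics/p_wrist.png")[:,:]
cv2.imwrite("pics/p.png",np.hstack([cv2.resize(a,(400,400),interpolation=2),cv2.resize(b,(400,300)).repeat(1,0) if 0 else cv2.copyMakeBorder(cv2.resize(b,(400,300)),0,100,0,0,0)]))
```

```text
11.325 [ 60.52842282  24.58098678 182.77708995] 0.08505941287291158 [-1.98683095e-05  2.52359998e-04 -9.59790884e-04]
12.3417 [ 22.94034289  22.47377807 113.61544525] [-0.36876727  0.42435382 -1.66394117] [-1.22441174  0.33274423 -1.21443932]
```

View pics/p.png

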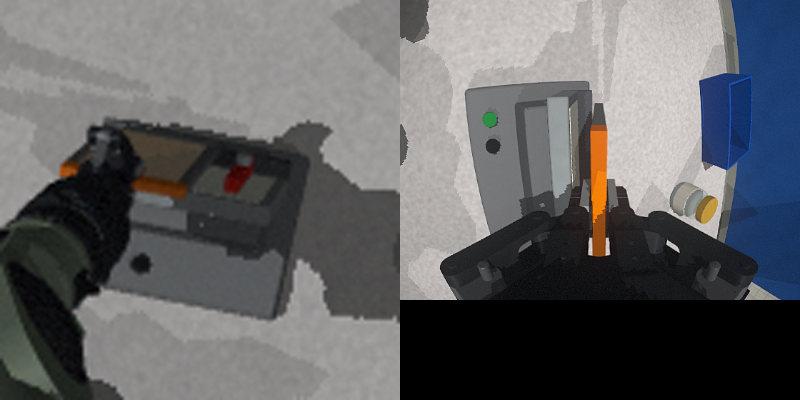

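The cassette is parallel to the panel, with its right edge left of the stop at (240,178) in the crop. Now I touch the face, then the ledge.

Run:
```python
from h import *
def st(n): s=bot.get_state(); print(n,round(s["t"],2),loc(s["tcp_pos"]).round(2),F().round(2),s["wrist_torque"].round(2)); return loc(s["tcp_pos"])
bot.movel(W(11,22,88+12),TO,max_speed=60); bot.dwell(.1); st("pre")
print(bot.movel(W(-3,22,88+12),TO,max_speed=12,threshold=3)); x=st("face")[0]
bot.movel(W(x+2,22,88+12),TO,max_speed=20); bot.dwell(.1); st("back")
print(bot.movel(W(x+2,22,88-8),TO,max_speed=14,threshold=3)); st("ledge")
```

```text
pre 13.03 [ 11.2   22.16 100.03] [-1.63 -0.39 -1.88] [ 0.16  0.61 -0.01]
True
face 13.78 [ 2.93 21.94 99.94] [ 3.01  0.32 -0.3 ] [ 0.09 -0.04  0.06]
back 14.21 [ 4.32 21.65 99.79] [-0.8  -0.59 -1.68] [ 0.14  0.67 -0.02]
True
ledge 15.06 [ 4.75 22.06 89.01] [-0.29  0.32  4.42] [ 0.04  0.44 -0.06]
```

Run:
```python
from h import *
def st(n): s=bot.get_state(); print(n,round(s["t"],2),loc(s["tcp_pos"]).round(2),F().round(2),s["wrist_torque"].round(2)); return loc(s["tcp_pos"])
bot.movel(W(4.6,22,90.3),TO,max_speed=15); bot.dwell(.1); st("up")
print(bot.movel(W(4.6,0,90.3),TO,max_speed=8,threshold=2.5)); y=st("stop")[1]
bot.dwell(.2); y=st("held")[1]
bot.movel(W(4.6,y+.4,90.3),TO,max_speed=10); bot.dwell(.1); y2=st("off")[1]
print(bot.movel(W(1,y+.4,90.3),TO,max_speed=8,threshold=2.5)); x=st("face")[0]
print(bot.movel(W(x,y+.4,86),TO,max_speed=8,threshold=3)); bot.dwell(.1); st("down")
for n in("side","top","wrist"): cv2.imwrite(f"pics/q_{n}.png",imaging.capture(n))
a=cv2.imread("pics/q_top.png")[190:270,150:250]; b=cv2.imread("pics/q_side.png")[150:220,230:310]; c=cv2.imread("pics/q_wrist.png")[50:400,150:450]
cv2.imwrite("pics/q.png",np.hstack([cv2.resize(i,(int(i.shape[1]*300/i.shape[0]),300),interpolation=cv2.INTER_CUBIC) for i in(a,b,c)])[:,:1000])
print(cv2.imread("pics/q.png").shape)
q=cv2.imread("pics/q.png"); cv2.imwrite("pics/q.png",cv2.resize(q,(800,int(300*800/q.shape[1]))))
```

```text
up 15.46 [ 4.31 21.82 90.11] [-0.87  0.11 -0.66] [ 0.21  0.67 -0.1 ]
True
stop 17.26 [ 4.   6.9 90.2] [ 0.23  0.89 -0.44] [0.41 0.4  0.24]
held 17.46 [ 3.51  6.91 89.96] [-0.25  2.85 -0.71] [0.62 0.36 0.3 ]
off 17.89 [ 4.17  7.09 90.19] [-0.32  1.26 -0.5 ] [0.43 0.74 0.11]
True
face 18.24 [ 2.95  7.15 90.18] [ 2.52 -0.67  0.42] [ 0.01 -0.02  0.05]
True
down 18.64 [ 2.98  7.18 89.02] [ 0.49 -0.39  4.47] [ 0.04  0.43 -0.02]
(300, 974, 3)
```

View pics/q.png

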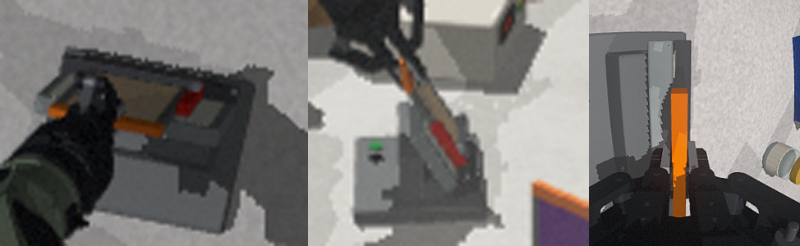

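The cassette rests on the ledge against the face, close to the stop. Now I bring it flush and release.

Run:
```python
from h import *
def st(n): s=bot.get_state(); print(n,round(s["t"],2),loc(s["tcp_pos"]).round(2),F().round(2),s["wrist_torque"].round(2),round(s["opening"],3)); return loc(s["tcp_pos"])
x,y,z=st("now")
print(bot.movel(W(x,y-3,z),TO,max_speed=4,threshold=4)); bot.dwell(.2); x,y,z=st("flush")
bot.grip(.15); bot.dwell(.2); st("rel1")
bot.grip(.4); bot.dwell(.2); st("rel2")
print(bot.movel(W(x+1,y,z+25),TO,max_speed=50,threshold=6)); st("r3")
bot.movel(W(x+1,y,z+80),TO,max_speed=120)
bot.move_ptp(W(60,70,z+150),TO); bot.dwell(.3); st("away")
m=imaging.camera_model("wrist"); np.save("z.npy",m,allow_pickle=True)
for n in("side","top","wrist"): cv2.imwrite(f"pics/z_{n}.png",imaging.capture(n))
a=cv2.imread("pics/z_top.png")[190:270,150:250]; b=cv2.imread("pics/z_side.png")[150:220,230:310]; c=cv2.imread("pics/z_wrist.png")
r=np.hstack([cv2.resize(i,(int(i.shape[1]*300/i.shape[0]),300),interpolation=cv2.INTER_CUBIC) for i in(a,b)])
cv2.imwrite("pics/z1.png",np.vstack([cv2.resize(r,(400,170)),cv2.resize(c,(400,300))]));
```

```text
now 18.79 [ 2.97  7.19 89.  ] [-0.12 -0.18  5.52] [ 0.07  0.46 -0.04] 0.089
True
flush 19.43 [ 2.98  7.11 89.09] [ 1.43  0.58 -0.06] [0.04 0.17 0.04] 0.085
rel1 19.87 [ 2.65  7.23 89.19] [ 0.3  -0.33  1.36] [0.08 0.5  0.02] 0.149
rel2 20.41 [ 2.85  7.34 89.27] [-0.46 -0.51 -0.13] [0.06 0.46 0.  ] 0.401
False
r3 21.06 [  4.13   7.27 114.34] [ 0.27 -0.04 -0.2 ] [0.1  0.49 0.01] 0.399
away 22.48 [ 58.98  69.02 238.15] [ 0.28  0.7  -0.13] [0.11 0.45 0.  ] 0.404
```

View pics/z1.png

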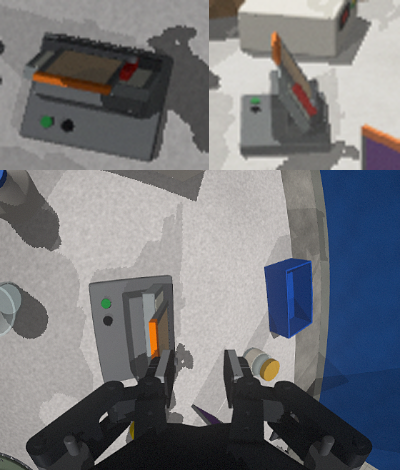

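Released, and it lies flat. The last side push was cut short by a change in vertical force, so a gap of about 0.2 mm at the stop is possible. I'll nudge the far edge with closed fingers to make sure.

Run:
```python
from h import *
def st(n): s=bot.get_state(); print(n,round(s["t"],2),loc(s["tcp_pos"]).round(2),F().round(2),s["wrist_torque"].round(2),round(s["opening"],3)); return loc(s["tcp_pos"])
bot.grip(0,20)
bot.move_ptp(W(40,84,110),TO); print(bot.movel(W(14,84,42),TO,max_speed=80,threshold=6)); bot.dwell(.15); st("pre")
print(bot.movel(W(14,63,42),TO,max_speed=8,threshold=3)); x,y,z=st("push"); bot.dwell(.2); st("held")
m=imaging.camera_model("wrist"); cv2.imwrite("pics/n_wrist.png",imaging.capture("wrist"))
bot.movel(W(14,y+12,z),TO,max_speed=30); bot.movel(W(40,84,130),TO,max_speed=120)
bot.move_ptp([560,150,300],[np.pi,0,1.4]); bot.dwell(.3)
np.save("f.npy",imaging.camera_model("wrist"),allow_pickle=True); im=imaging.capture("wrist"); cv2.imwrite("pics/f.png",im)
cv2.imwrite("pics/f_top.png",imaging.capture("top")); cv2.imwrite("pics/f_side.png",imaging.capture("side"))
a=cv2.resize(im[20:200,140:310],None,fx=3,fy=3,interpolation=2); cv2.imwrite("pics/fc.png",a); print(bot.get_state()["t"])
```

```text
False
pre 24.86 [14.6  84.37 42.48] [-0.13  0.31  0.8 ] [ 0.09  0.49 -0.05] -0.004
True
push 26.27 [13.77 74.16 41.99] [0.62 1.46 0.87] [0.28 0.38 0.14] -0.003
held 26.47 [13.46 74.13 41.8 ] [0.65 2.76 0.19] [0.42 0.32 0.16] -0.001
29.3083
```

View pics/fc.png

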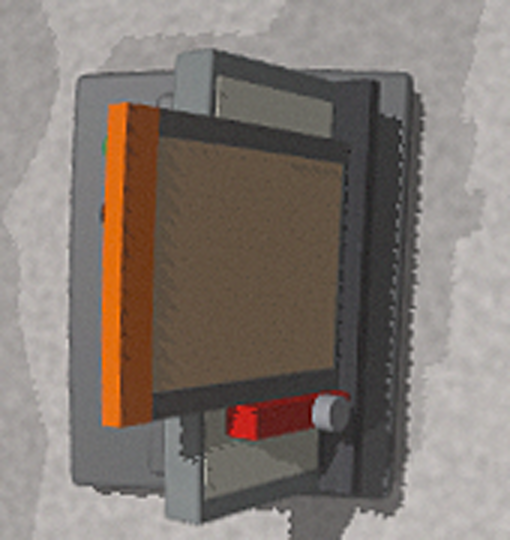

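Run:
```python
from h import *
im=cv2.imread("pics/f.png")[135:180,185:265]; a=cv2.resize(im,(800,450),interpolation=cv2.INTER_NEAREST); cv2.imwrite("pics/fz.png",cv2.convertScaleAbs(a,alpha=1.8))
# stop moved? red blob centroid before/after, side & top
for n in("top","side"):
    for t in("0",):
        for f in(f"pics/{n}0.png",f"pics/f_{n}.png"):
            h=cv2.cvtColor(cv2.imread(f),cv2.COLOR_BGR2HSV); k=cv2.inRange(h,(0,160,80),(4,255,255))|cv2.inRange(h,(175,160,80),(180,255,255))
            c,_=(proj(imaging.camera_model(n),W(5,-48,40)),0); msk=np.zeros_like(k); cv2.circle(msk,tuple(int(v) for v in c),25,255,-1)
            ys,xs=np.where(k&msk); print(f,len(xs),xs.mean(),ys.mean(),xs.min(),xs.max())
```

```text
pics/top0.png 21 209.0 224.85714285714286 207 211<stdin>:9: RuntimeWarning: Mean of empty slice.
  ret = ret.dtype.type(ret / rcount)
Traceback (most recent call last):
ValueError: zero-size array to reduction operation minimum which has no identity
```

View pics/fz.png

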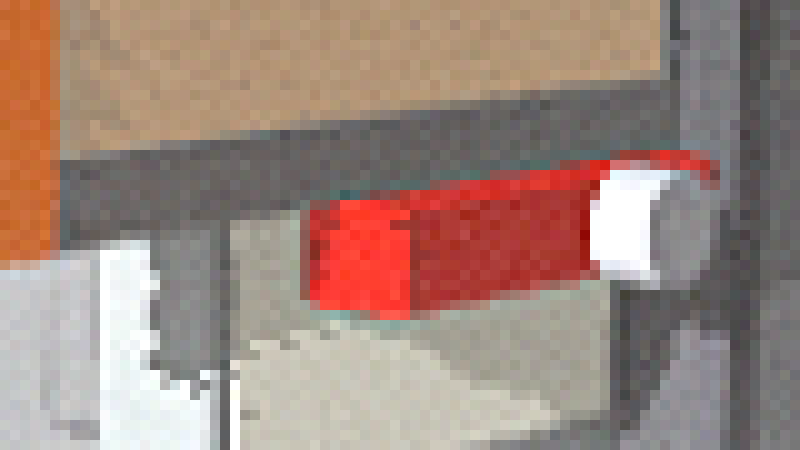

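```bash
python3 -c "
from bench import bot
print(bot.get_state()['t']); bot.sign_off()"
```

```text
29.3083
the job is handed in; nothing more can be done
```

I lifted the orange cassette straight out of the middle rack slot and stood it on the light panel's ledge. It lies back against the face with its side edge against the red stop. The job was handed in at 29.3 s of the 51 s allowed, with the gripper well clear.

- **Flush against the stop:** the last close-up shows the cassette's edge meeting the stop along its whole length, parallel and with no gap.
- **Flat and gentle:** I found the panel face, the ledge and the stop by light touch, and contact forces stayed at or under about 5.5 N. The highest side force read at the stop was about 2.9 N, well below its 14 N limit.
- **Extra nudge:** the push toward the stop while still gripping ended early because of a change in vertical force. After releasing, I pushed the far edge once more with closed fingers. They met it about 6 mm sooner than I had calculated, probably because the fingers are wider than the pads. The cassette then held firm at 2.8 N.
- **Check that failed:** my before-and-after colour comparison of the stop's position found no red pixels in the final top picture. That the stop did not shift therefore rests on the low forces and the close-up, not on a measurement.
- **Not re-checked:** I did not look closely at the other two cassettes after the lift. The forces while pulling out showed no snagging.

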